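# Tighten a bearing cover by quarter turns round the rim

### The arm

A 6-joint arm with a two-finger parallel gripper is mounted at the origin on a cart in front of the work surface, level with it; the furniture and walls round the work are solid. World frame = base frame: x ahead of the robot, y to its left, z up, the work surface at z = 0. Lengths are in m, angles in rad, forces in N, time in s.
With the tool pointing down it reaches from about 0.35 to 0.725 m from the base axis. Payload 6 kg.
Tool frame: the origin (TCP) lies on the front face of the gripper's body, between the roots of the fingers; the fingertips stand 73 mm ahead of it and the grasp point (between the pads) lies 54 mm ahead of it; z points along the fingers, y is the line along which they close (so a half turn about z gives the same grasp; the last joint's range is limited). The gripper opens to 85 mm and grips with 20 to 120 N. Pads are 22 mm wide; open, the fingers measure 114 mm over their backs; the gripper's body (76 mm by 85 mm) begins 54 mm behind the grasp point. The pads swing forward as they close: fully open they stand 13 mm farther back than shut.
Start: joints at [1.445, 0.04, 0.085, 0, -1.615, -0.334], TCP at [0.266, 0.538, 0.304] pointing down, gripper open.
Joint ranges: [-2.56, 2.56], [-1.29, 2.01], [-1.08, 1.49], [-3.29, 1.98], [-2.81, -0.18], [-2.99, 2.99]. Speed limits (rad/s): [2.57, 2.57, 3.01, 3.14, 3.14, 3.14].

### API

Orientations are given as a unit quaternion [x, y, z, w].
In Python, from rig import telemetry, optics, order gives the robot as it stands. The module is installed in compiled form; this text tells all that it offers.
- The arm moves only by the tool step_arm, never from a script. Its arguments are lists of equal length, an entry for each row: "offset": the shift along the tool's x, y, z in cm, a list of three; "turn": the turn about the tool's z in degrees; "fingers": the closure in counts, from 0 (fully open) to 255 (shut). A call has 1 to 20 rows; each row shifts and turns the commanded pose from where the row before left it, along the tool's axes as they then stand; what a row does not reach is not made up. A row lasts 1/8 s, in which the tool goes at most 62.5 mm and 10.7 degrees, less where a joint would pass 70% of its speed; a pose out of reach is approached as far as the arm can. A call is refused whole if a number of a shift passes 6.25 or a number of a turn 10.7, either way. A call with a gripper value outside its range is refused whole. The fingers move at their own pace and stop on an object; "grip_force" is the grip in N (left out, the last holds). Time passes only in rows, so rows that do not move let the fingers close. It gives the time, the measured TCP pose, the force, the opening and the grip force at its end, in the units of the state.
- telemetry.observe(): the state, without advancing time (a new reading comes with each control period).
- optics.camera(name): name is "scene" or "top"; returns a dict with "color" (480x640x3 uint8, blue, green, red), "camera_matrix" (3x3 intrinsics, pixels), "extrinsics" (4x4, takes a point from camera to world coordinates). Camera axes: x right, y up, looking along -z (the intrinsics and any distortion apply to the point x, -y, -z); pixel columns grow to the right and rows downward; lengths in m; the calibration is good to about 2 mm. A picture is of the moment at which its call begins. There is no depth.
- order.job_done(): hands the job in; it is judged then, once.
The state is a dict: "t": time; "joint_pos": joint angles; "joint_vel": joint speeds; "joint_efforts": joint torques, N m; "eef_pos": TCP position; "eef_rot": TCP orientation; "wrist_force": force on the tool from outside, world axes, zero at the start; "torque": the same for the moment, N m; "gripper_width": opening from 0.0 (shut) to 1.0 (fully open); "gripper_force": force on a finger pad.
Only numpy, scipy, OpenCV 4.12 (cv2) and the standard library are available. Lean on these libraries where they do the work, as an engineer would, in place of code of your own. Each camera call takes 0.05 s, during which the arm holds its last target. There are 200 camera calls.

### The job

Take the red T-handled box key from its wooden block and give each of the three square-headed screws of the bearing cover one quarter turn clockwise (tighter), in order clockwise round the rim starting with the screw beside the red paint dot. The heads were left at odd angles, so find each one by feel: press only lightly, never with more than about 5 kg, until the key drops fully over it, take up its play until you feel it bite, and count the quarter turn from there. Use only the key, not the gripper, on the screws, then put the key back upright in its block and leave the other things on the bench alone.

Things in the scene. Friction and masses are not known exactly. Their poses are not given: they have to be found in the camera images.
- bearing: blue cast bearing unit bolted to the bench, fixed: 136 mm square base 12 mm thick, round body, aluminium cover ring (112 mm across, its top face 50 mm above the bench) and a bare shaft stub (22 mm thick) standing 20 mm above the cover in the middle. Origin at the centre of its underside, z up. Three square-headed screws hold the cover, on a circle of 38 mm radius round the shaft.
- screw_1_top (a point): centre of the top of screw 1 (the first screw, red paint dot beside it, on the bearing's -x side), 68 mm above the bench. This point and its axes are fixed to the bearing; the screw's own turn (screw_1, rad, 0 as found, clockwise positive) is not measured. Each head: square, 14 mm across flats, 16.5 mm tall above a washer (23 mm wide, 1.5 mm thick), upper 4 mm turned to a 45 degree cone.
- screw_2_top (a point): centre of the top of screw 2 (the second screw, next clockwise, +60 degrees from the bearing's +x), 68 mm above the bench. This point and its axes are fixed to the bearing; the screw's own turn (screw_2, rad, 0 as found, clockwise positive) is not measured. The heads were left at odd angles, flats up to 23 degrees either way off the bearing's x and y axes, each on its own; yellow stroke on top: centre to one flat.
- screw_3_top (a point): centre of the top of screw 3 (the third screw, -60 degrees from the bearing's +x), 68 mm above the bench. This point and its axes are fixed to the bearing; the screw's own turn (screw_3, rad, 0 as found, clockwise positive) is not measured. It takes about 0.3 N m to start a screw turning and 0.45 N m to end its quarter turn; it stays where it is left.
- key: T-handled box key, loose, 101 mm tall, about 0.22 kg: square steel socket at its foot (24 mm outside, 16 mm inside, 22 mm deep, open downwards, walls along the key's x and y), 15 mm round shank, red cross bar on top. Origin at the centre of the socket's open end, z up the shank, x along the bar. It drops over a head within about 8 degrees of square; the cone centres it within 2 mm.
- key_bar (a point): centre of the key's red cross bar: 84 mm long (along the key's x), 14 mm wide (y), 18 mm high; 92 mm above the key's origin. The place to grip, across its 14 mm. Fully over a screw head, the key's origin comes down to about 51.5 mm above the bench (it rests on the washer); on top of a head it cannot enter, it stays at 62 to 66 mm. Once over, it has up to 9 degrees of play either way before it turns the screw.
- key_block: wooden block, fixed, 70 mm square and 34 mm high; square pocket in its middle, 26.6 mm wide, 24 mm deep, with sides along the block's x and y. Origin at the centre of its underside. The key starts upright in it, its walls along those of the pocket.
- pocket_floor (a point): centre of the pocket's floor, 10 mm above the bench: the key's origin rests here when it is put back; any of the four ways round will do.
- oiler: pale plastic oiler with a thin red spout, 32 mm thick, 108 mm tall, the one standing on the white table top nearest the work; a bystander, origin at the centre of its underside
- loupe: black eye loupe, 34 mm across, 30 mm tall, standing; a bystander, origin at the centre of its underside
- ring_gauge_1: steel ring gauge, 38 mm across, 12 mm high; a bystander, origin at the centre of its underside
- calliper: steel calliper lying flat, 207 mm long; a bystander, origin at the centre of its underside
- marker: blue marker lying, 126 mm long; a bystander, origin at the centre of its underside
- feeler_set: steel feeler gauge lying, 97 mm long; a bystander, origin at the centre of its underside
Mind the look-alikes: they are no part of the job. Leave any purple look-alike of the key alone.

How it is judged:
On the way, in this order (a step that is already met when the one before it is completed fails the run):
1. screw 1 has had its quarter turn (between 77 and 103 degrees) (value of joint screw_1 between 1.34 and 1.8 rad), for 0.2 s.
2. screw 2 has had its quarter turn (between 77 and 103 degrees) (value of joint screw_2 between 1.34 and 1.8 rad), for 0.2 s.
3. screw 3 has had its quarter turn (between 77 and 103 degrees) (value of joint screw_3 between 1.34 and 1.8 rad), for 0.2 s.
At the end, for the whole second after the job is handed in: each of the three screws stands 77 to 103 degrees clockwise of where it was found; the key stands upright (within 7 degrees) at rest in the block's pocket, its foot within 6 mm of the centre of the pocket's floor (all of step 1 and all of step 2 and all of step 3 and distance between key and pocket_floor below 0.006 m and angle between key's own z axis and vertical below 0.12 rad and linear speed of key below 0.02 m/s); the robot touches nothing.
It fails at once if a screw is turned (over 20 degrees) before the one ahead of it in the order has had its quarter turn ((value of joint screw_2 above 0.35 rad and value of joint screw_1 below 1.34 rad) or (value of joint screw_3 above 0.35 rad and value of joint screw_2 below 1.34 rad)).
It fails at once if a screw is overtightened (past 103 degrees) or turned the wrong way (over 14 degrees) (value of joint any of screw_1, screw_2, screw_3 above 1.8 rad or value of joint any of screw_1, screw_2, screw_3 below -0.25 rad).
It fails at once if the key is pressed on top of a screw head with more than 60 N (contact force between key and screw_1_c1 above 60 N or contact force between key and screw_2_c1 above 60 N or contact force between key and screw_3_c1 above 60 N).
It fails at once if the gripper itself bears on the bearing or its screws (over 5 N) (contact force between the fingers and bearing above 5 N).
It fails at once if a bystander is displaced by more than 20 mm (distance of any of oiler, loupe, ring_gauge_1, calliper, marker, feeler_set from where it was at the start of the episode above 0.02 m).
It also fails if it takes over 72 s, if anything falls off the work surface, if the arm or the gripper's body presses on something with over 40 N, if the wrist force passes 120 N, or if a joint passes its speed limit or range.

## Working session

There is one attempt and no reset: what is moved stays moved. The work goes in short steps, Python scripts to look and compute and a tool call to move; the robot and the scene stay as the last step left them, time stands still between calls to the robot, and variables do not carry over. Pictures are saved under pics/ and viewed, at most 10 in all, crops included, and the job is handed in when it is done.

Besides the shell and the picture viewer there is one more tool, called after "Emit:" as a command line: name --pt "numbers of a row" for each row, then --argument value for the rest. step_arm: Moves the arm, as the interface text tells. Its arguments: {"type":"object","properties":{"offset":{"type":"array","items":{"type":"array","items":{"type":"number"}}},"turn":{"type":"array","items":{"type":"number"}},"fingers":{"type":"array","items":{"type":"number"}},"grip_force":{"type":"number"}},"required":["offset","turn","fingers"]}

```bash
mkdir -p pics
cat > h.py <<'E'
import numpy as np, cv2
from rig import telemetry, optics, order
def shot(name,fn):
    c=optics.camera(name); cv2.imwrite(f'pics/{fn}.png',c['color']); np.savez(f'pics/{fn}.npz',K=c['camera_matrix'],E=c['extrinsics']); return c
def ray(fn,u,v,z):
    d=np.load(f'pics/{fn}.npz');K,E=d['K'],d['E']
    p=np.linalg.inv(K)@[u,v,1]; r=E[:3,:3]@[p[0],-p[1],-p[2]]; o=E[:3,3]
    return o+r*(z-o[2])/r[2]
def proj(fn,P):
    d=np.load(f'pics/{fn}.npz');K,E=d['K'],d['E']
    p=np.linalg.inv(E)@[*P,1]; q=K@[p[0],-p[1],-p[2]]; return q[:2]/q[2]
E
python3 - <<'E'
from h import *
for n in('scene','top'):
    c=shot(n,n+'0'); print(c.keys(),c['camera_matrix'],c['extrinsics'])
s=telemetry.observe(); print(s)
E
```

```text
dict_keys(['color', 'camera_matrix', 'extrinsics']) [[540.9785848    0.         323.85706073]
 [  0.         540.9785848  242.73742906]
 [  0.           0.           1.        ]] [[ 0.49993015  0.4765294  -0.72318018 -0.19437051]
 [-0.86572418  0.29841339 -0.40183466 -0.38963206]
 [ 0.02432062  0.82696383  0.56172888  0.68525909]
 [ 0.          0.          0.          1.        ]]
dict_keys(['color', 'camera_matrix', 'extrinsics']) [[519.11760238   0.         312.34558914]
 [  0.         519.11760238 240.25620007]
 [  0.           0.           1.        ]] [[ 0.01995719  0.99814117 -0.05758406  0.51199668]
 [-0.99969473  0.02076104  0.01339528  0.03806383]
 [ 0.01456588  0.05729915  0.99825079  1.42921392]
 [ 0.          0.          0.          1.        ]]
{'t': 0.1, 'joint_pos': array([ 1.44468137e+00,  4.07324585e-02,  8.39148243e-02, -3.83050884e-04,
       -1.61549548e+00, -3.33692705e-01]), 'joint_vel': array([-0.00093382, -0.0023946 ,  0.00370808, -0.00108924, -0.00081679,
       -0.00250122]), 'joint_efforts': array([-5.10007856e-03, -3.69342506e+01,  3.48279548e+01,  6.95168227e+00,
       -4.60357827e-03,  1.32390152e-07]), 'eef_pos': array([0.2661226 , 0.53755382, 0.3029968 ]), 'eef_rot': array([ 9.73689935e-01, -2.27875622e-01, -1.11739598e-04,  7.74133482e-04]), 'wrist_force': array([ 0.09783859, -0.24502452, -0.52037432]), 'torque': array([-0.0642958 , -0.05019118, -0.02529651]), 'gripper_force': 0.0, 'gripper_width': 0.9985458082578315}
```

View pics/scene0.png

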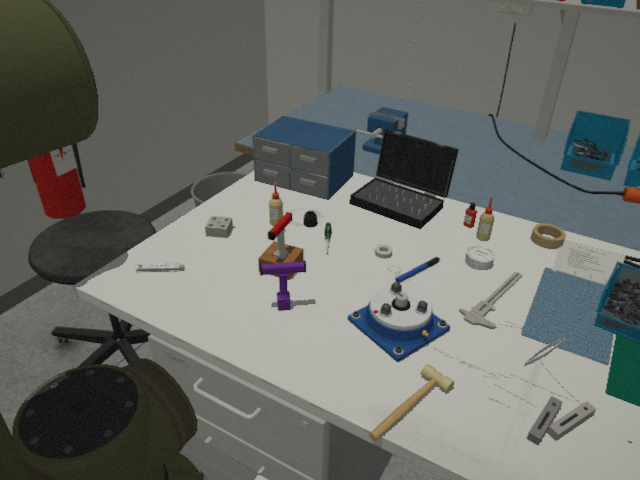

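View pics/top0.png

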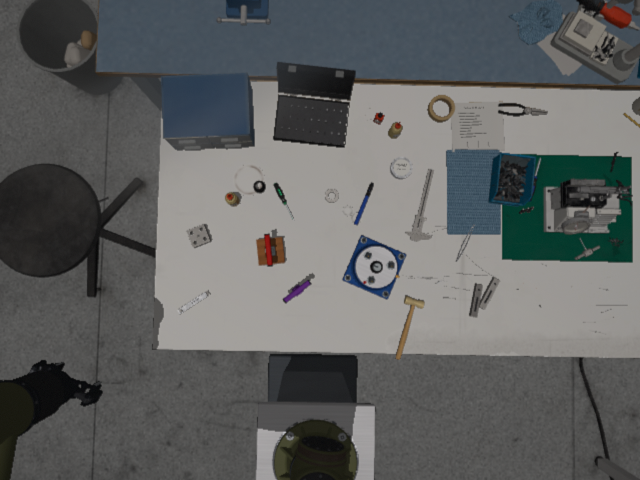

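The scene picture shows the red key in its block at about (281,245), the purple look-alike at (283,285) and the bearing at (400,315). In the top picture the key is at (268,249) and the bearing at (375,266). Next I'll enlarge both.

Run:
```python
from h import *
a=cv2.imread('pics/top0.png')
f=lambda x,y,w,h,s:cv2.resize(a[y:y+h,x:x+w],None,fx=s,fy=s,interpolation=cv2.INTER_CUBIC)
cv2.imwrite('pics/c1.png',np.hstack([f(240,220,57,80,7),f(348,226,57,80,7)]))
b=cv2.imread('pics/scene0.png')
cv2.imwrite('pics/c2.png',cv2.resize(b[275:365,340:460],None,fx=6.5,fy=6.5,interpolation=cv2.INTER_CUBIC))
```

```text
(no output)
```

View pics/c1.png

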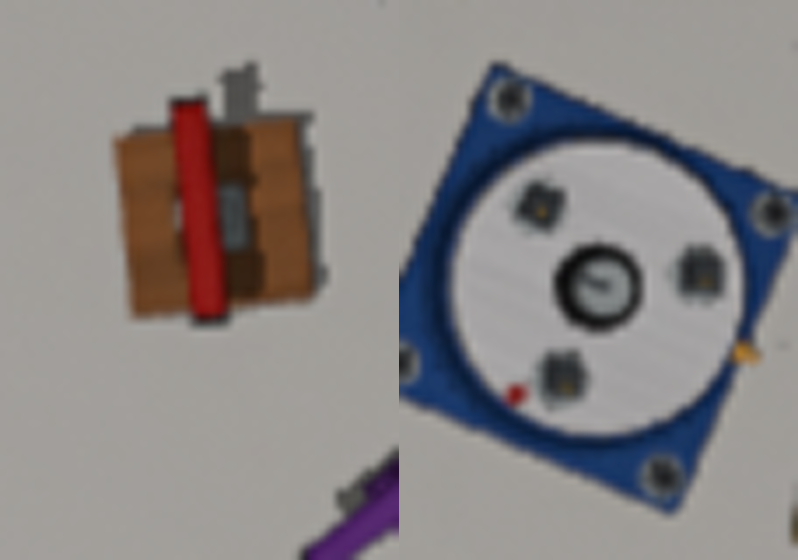

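View pics/c2.png

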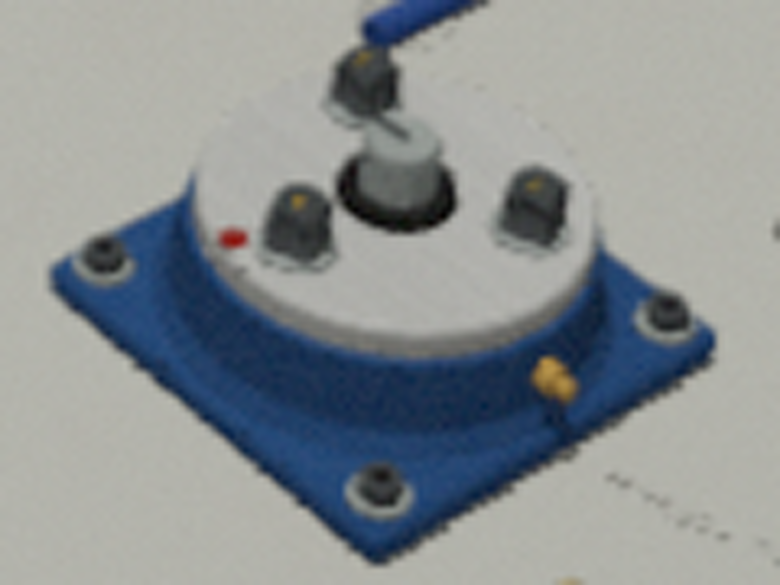

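The left crop of the top view shows the key bar running from (188,103) to (209,318), with the block's top corners at (115,138), (300,120), (318,298) and (132,318). The right crop shows the cover centred at (597,287), the red dot at (514,395), screw 1 at (562,378), screw 2 at (540,207) and screw 3 at (702,273). The scene crop shows yellow strokes near (300,201), (365,60) and (536,185).

```bash
cat > m.py <<'E'
from h import *
L=lambda x,y:(240+(x+.5)/7-.5,220+(y+.5)/7-.5)
R=lambda x,y:(348+(x-399+.5)/7-.5,226+(y+.5)/7-.5)
S=lambda x,y:(340+(x+.5)/6.5-.5,275+(y+.5)/6.5-.5)
r=lambda uv,z,f='top0':ray(f,*uv,z)[:2]
if __name__=='__main__':
    np.set_printoptions(precision=4,suppress=True)
    yaw=lambda d:np.degrees(np.arctan2(d[1],d[0]))
    a,b=r(L(188,103),.111),r(L(209,318),.111); print('bar',a,b,(a+b)/2,np.linalg.norm(a-b),yaw(a-b))
    c=[r(L(*p),.034) for p in [(115,138),(300,120),(318,298),(132,318)]]
    print('block',np.mean(c,0),[np.linalg.norm(c[i]-c[i-1]) for i in range(4)],[yaw(c[i]-c[i-1]) for i in range(4)])
    cc=r(R(597.5,287.5),.05); print('cover',cc, np.linalg.norm(r(R(450,287),.05)-r(R(745,287),.05)))
    t,bt=r(R(495,63),.012),r(R(675,513),.012); print('base diag',(t+bt)/2,np.linalg.norm(t-bt),yaw(t-bt)-45)
    for n,p,q in((1,(562,378),(300,201)),(2,(540,207),(365,60)),(3,(702,273),(536,185))):
        s=r(R(*p),.066); y=r(S(*q),.068,'scene0')
        print(n,s,np.linalg.norm(s-cc),yaw(s-cc),'stroke scene',y)
    print('dot',r(R(514,395),.05))
    yb=np.radians(np.mean([yaw(r(R(562,378),.066)-cc)-180,yaw(r(R(540,207),.066)-cc)-60,yaw(r(R(702,273),.066)-cc)+60]))
    print(np.degrees(yb))
E
python3 m.py
```

```text
bar [0.6008 0.1374] [0.523  0.1279] [0.5619 0.1326] 0.07840323455029764 6.990792064227224
block [0.5619 0.1312] [np.float64(0.06940116869288368), np.float64(0.07131936648734087), np.float64(0.06874794423938167), np.float64(0.0715793379996642)] [np.float64(6.87464664801128), np.float64(-83.22889194955027), np.float64(-172.9101944016922), np.float64(97.29475033352195)]
cover [ 0.5248 -0.1509] 0.11224934058648839
base diag [ 0.5252 -0.1511] 0.1885217543238877 -22.33064663590689
1 [ 0.4905 -0.1358] 0.03745966540128687 156.2591514131875 stroke scene [ 0.489  -0.1368]
2 [ 0.5544 -0.1266] 0.038270115465191906 39.27289332281721 stroke scene [ 0.5542 -0.1272]
3 [ 0.5309 -0.1879] 0.03755218341046151 -80.68356581231737 stroke scene [ 0.5287 -0.1887]
dot [ 0.4835 -0.1197]
-21.717173692104215
```

Emit:
step_arm --pt "4.05 2.11 0" --pt "4.05 2.11 0" --pt "4.05 2.11 0" --pt "4.05 2.11 0" --pt "4.05 2.11 0" --pt "4.05 2.11 0" --pt "4.05 2.11 0" --pt "4.05 2.11 0" --pt "4.05 2.11 0" --pt "4.05 2.11 0" --pt "4.05 2.11 0" --pt "0 0 0" --pt "0 0 1" --pt "0 0 1" --pt "0 0 1" --pt "0 0 1" --pt "0 0 0" --pt "0 0 0" --turn '[0,0,0,0,0,0,0,0,0,0,0,0,-8.35,-8.35,-8.35,-8.35,0,0]' --fingers '[0,0,0,0,0,0,0,0,0,0,0,0,0,0,0,0,0,0]' --grip_force 100

```text
t: 2.35
eef_pos: [0.5624, 0.1323, 0.2644]
eef_rot: [0.998, 0.06, 0.0, 0.0]
wrist_force: [0.9, 0.4, 0.3]
gripper_width: 0.999
gripper_force: 0.0
```

Emit:
step_arm --pt "0 0 2" --pt "0 0 2" --pt "0 0 2" --pt "0 0 2" --pt "0 0 1.8" --pt "0 0 1" --pt "0 0 0" --pt "0 0 0" --pt "0 0 0" --pt "0 0 0" --pt "0 0 0" --pt "0 0 0" --pt "0 0 0" --pt "0 0 0" --turn '[0,0,0,0,0,0,0,0,0,0,0,0,0,0]' --fingers '[0,0,0,0,0,0,0,255,255,255,255,255,255,255]' --grip_force 40

```text
t: 4.1
eef_pos: [0.5627, 0.132, 0.1564]
eef_rot: [0.998, 0.062, 0.0, -0.0]
wrist_force: [-0.4, 0.4, 4.1]
gripper_width: 0.193
gripper_force: 39.0
```

Run:
```python
from h import *
s=telemetry.observe(); print(s['eef_pos'],s['wrist_force'],s['gripper_width'],s['gripper_force'])
shot('scene','s1');a=cv2.imread('pics/s1.png')
cv2.imwrite('pics/s1c.png',cv2.resize(a[180:320,200:360],None,fx=4,fy=4,interpolation=cv2.INTER_CUBIC))
```

```text
[0.56268817 0.13204764 0.15637753] [-0.44948824  0.44131537  4.09539675] 0.19314179589241404 39.04554257340351
```

View pics/s1c.png

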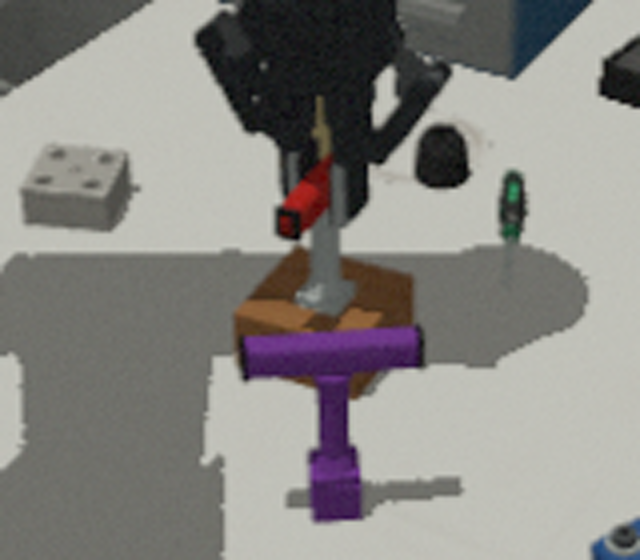

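The picture shows the fingers holding the red bar at about (305,205) in the crop, with the key upright in the block. I'll lift it and travel to screw 1.

Emit:
step_arm --pt "0 0 0" --pt "0 0 -0.6" --pt "0 0 -1.2" --pt "0 0 -2" --pt "0 0 -2.2" --pt "0 0 -2.5" --pt "0 0 -2.4" --pt "-1.755 4.29 0" --pt "-1.755 4.29 0" --pt "-1.755 4.29 0" --pt "-1.755 4.29 0" --pt "-1.755 4.29 0" --pt "-1.755 4.29 0" --pt "0 0 0" --pt "0 0 0" --pt "0 0 1" --pt "0 0 1" --pt "0 0 1" --pt "0 0 0" --pt "0 0 0" --turn '[0,0,0,0,0,0,0,0,0,0,0,0,0,6.55,6.55,0,0,0,0,0]' --fingers '[255,255,255,255,255,255,255,255,255,255,255,255,255,255,255,255,255,255,255,255]' --grip_force 100

```text
t: 6.65
eef_pos: [0.4897, -0.1364, 0.2352]
eef_rot: [0.999, -0.052, 0.0, 0.0]
wrist_force: [1.0, -0.7, -2.3]
gripper_width: 0.154
gripper_force: 98.2
```

Run:
```python
from h import *
s=telemetry.observe(); print(s['eef_pos'],s['eef_rot'],s['wrist_force'],s['torque'],s['gripper_width'],s['gripper_force'])
shot('scene','s2');a=cv2.imread('pics/s2.png')
cv2.imwrite('pics/s2c.png',cv2.resize(a[215:365,310:470],None,fx=4,fy=4,interpolation=cv2.INTER_CUBIC))
```

```text
[ 0.48966809 -0.13640946  0.23516572] [ 9.98621563e-01 -5.24873346e-02  9.48795175e-05  2.09550430e-04] [ 1.01939184 -0.67925993 -2.33521938] [-0.01470659 -0.02767518 -0.01464249] 0.15374625019602942 98.17785518243909
```

View pics/s2c.png

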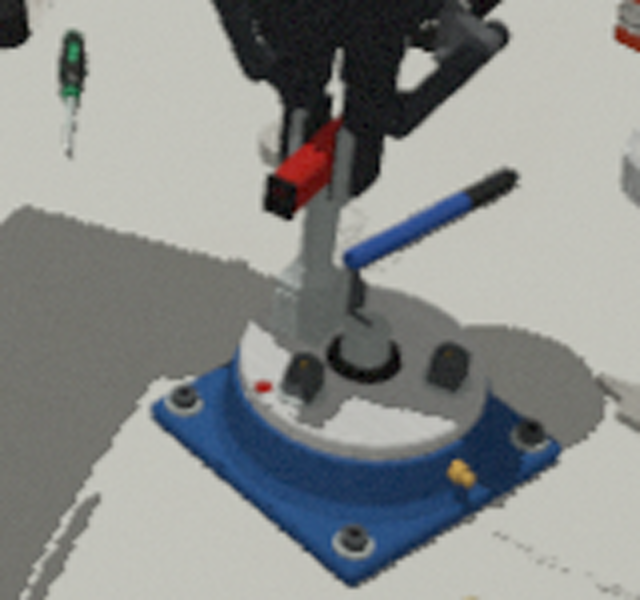

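The picture shows the key upright in the gripper, its socket at about (313,315) over screw 1 at (303,375). I'll check this by projection.

Run:
```python
from h import *
q=lambda P:((proj('s2',P)-[310,215])*4+1.5).round(0)
x,y=0.4897,-0.1364;z=.0888
c=np.radians(-6)
for dx,dy in((1,1),(1,-1),(-1,-1),(-1,1)):
    d=.012*np.array([dx*np.cos(c)-dy*np.sin(c),dx*np.sin(c)+dy*np.cos(c)])
    print(q([x+d[0],y+d[1],z]),q([x+d[0],y+d[1],z+.024]))
print('bar ctr',q([x,y,z+.092]), 'bar end',q([x-.042*np.cos(c),y-.042*np.sin(c),z+.092]),'screw top',q([x,y,.068]))
```

```text
[299. 301.] [304. 257.]
[347. 322.] [352. 279.]
[318. 351.] [324. 307.]
[270. 329.] [275. 285.]
bar ctr [329. 151.] bar end [275. 199.] screw top [304. 362.]
```

Emit:
step_arm --pt "0 0 0.8" --pt "0 0 0.8" --pt "0 0 0.4" --pt "0 0 0.2" --pt "0 0 0.2" --pt "0 0 0" --turn '[0,0,0,0,0,0]' --fingers '[255,255,255,255,255,255]'

```text
t: 7.45
eef_pos: [0.4896, -0.1364, 0.2109]
eef_rot: [0.999, -0.053, 0.0, 0.0]
wrist_force: [0.2, 0.2, -2.9]
gripper_width: 0.152
gripper_force: 98.2
```

Emit:
step_arm --pt "0 0 0.1" --pt "0 0 0.1" --pt "0 0 0.1" --pt "0 0 0" --turn '[0,0,0,0]' --fingers '[255,255,255,255]'

```text
t: 7.95
eef_pos: [0.4896, -0.1365, 0.2079]
eef_rot: [0.999, -0.053, -0.0, 0.0]
wrist_force: [0.5, -0.8, -2.7]
gripper_width: 0.153
gripper_force: 97.8
```

Emit:
step_arm --pt "0 0 0.1" --pt "0 0 0.1" --pt "0 0 0.1" --pt "0 0 0" --turn '[0,0,0,0]' --fingers '[255,255,255,255]'

```text
t: 8.45
eef_pos: [0.4895, -0.1364, 0.2047]
eef_rot: [0.999, -0.053, -0.0, 0.0]
wrist_force: [-0.0, -0.5, -2.5]
gripper_width: 0.152
gripper_force: 97.8
```

It has gone below 62 mm with no force, so it has entered at the first angle.

Emit:
step_arm --pt "0 0 0.15" --pt "0 0 0.15" --pt "0 0 0.15" --pt "0 0 0.1" --pt "0 0 0" --turn '[0,0,0,0,0]' --fingers '[255,255,255,255,255]'

```text
t: 9.07
eef_pos: [0.4895, -0.1364, 0.1993]
eef_rot: [0.999, -0.053, -0.0, 0.0]
wrist_force: [-0.0, -1.4, -2.6]
gripper_width: 0.151
gripper_force: 97.8
```

```bash
cat > o.py <<'E'
from h import *
s=telemetry.observe();q=s['eef_rot']
print(s['t'],s['eef_pos'].round(4),'yaw',round(np.degrees(2*np.arctan2(q[1],q[0])),2),'F',s['wrist_force'].round(1),'T',s['torque'].round(3),'J6',s['joint_pos'][5].round(2))
E
python3 o.py
```

```text
9.075 [ 0.4895 -0.1364  0.1993] yaw -6.05 F [-0.  -1.4 -2.6] T [-0.346 -0.055  0.036] J6 1.34
```

Emit:
step_arm --pt "0 0 0" --pt "0 0 0" --turn '[4,0]' --fingers '[255,255]'

```text
t: 9.32
eef_pos: [0.4895, -0.1365, 0.1993]
eef_rot: [0.996, -0.087, -0.0, 0.0]
wrist_force: [1.0, -0.9, -2.5]
gripper_width: 0.154
gripper_force: 97.8
```

```bash
python3 o.py
```

```text
9.325 [ 0.4895 -0.1365  0.1993] yaw -10.02 F [ 1.  -0.9 -2.5] T [-0.467 -0.009  0.032] J6 1.27
```

Emit:
step_arm --pt "0 0 0" --pt "0 0 0" --turn '[3,0]' --fingers '[255,255]'

```text
t: 9.57
eef_pos: [0.4895, -0.1364, 0.1993]
eef_rot: [0.994, -0.113, -0.0, 0.0]
wrist_force: [-0.4, -1.2, -2.3]
gripper_width: 0.156
gripper_force: 98.2
```

```bash
python3 o.py
```

```text
9.575 [ 0.4895 -0.1364  0.1993] yaw -12.94 F [-0.4 -1.2 -2.3] T [-0.356  0.078  0.163] J6 1.22
```

Emit:
step_arm --pt "0 0 0" --pt "0 0 0" --turn '[2,0]' --fingers '[255,255]'

```text
t: 9.82
eef_pos: [0.4895, -0.1363, 0.1993]
eef_rot: [0.991, -0.131, -0.0, 0.0]
wrist_force: [-0.3, -0.7, -2.8]
gripper_width: 0.156
gripper_force: 99.2
```

```bash
python3 o.py
```

```text
9.825 [ 0.4895 -0.1363  0.1993] yaw -15.03 F [-0.3 -0.7 -2.8] T [-0.304  0.152  0.252] J6 1.18
```

Emit:
step_arm --pt "0 0 0" --pt "0 0 0" --turn '[2,0]' --fingers '[255,255]'

```text
t: 10.07
eef_pos: [0.4895, -0.1363, 0.1993]
eef_rot: [0.989, -0.148, -0.0, 0.0]
wrist_force: [-0.4, -0.2, -2.9]
gripper_width: 0.155
gripper_force: 99.5
```

```bash
python3 o.py
```

```text
10.075 [ 0.4895 -0.1363  0.1993] yaw -17.07 F [-0.4 -0.2 -2.9] T [-0.212  0.184  0.297] J6 1.15
```

Emit:
step_arm --pt "0 0 0" --pt "0 0 0" --pt "0 0 0" --pt "0 0 0" --pt "0 0 0" --pt "0 0 0" --pt "0 0 0" --pt "0 0 0" --pt "0 0 0" --pt "0 0 0" --pt "0 0 0" --pt "0 0 0" --pt "0 0 0" --pt "0 0 0" --turn '[7.5,7.5,7.5,7.5,7.5,7.5,7.5,7.5,7.5,7.5,7.5,7.5,0,0]' --fingers '[255,255,255,255,255,255,255,255,255,255,255,255,255,255]'

```text
t: 11.82
eef_pos: [0.4897, -0.1361, 0.1994]
eef_rot: [-0.596, 0.803, 0.0, 0.0]
wrist_force: [0.3, 0.7, -3.7]
gripper_width: 0.15
gripper_force: 100.5
```

```bash
python3 o.py
```

```text
11.825 [ 0.4897 -0.1361  0.1994] yaw 253.12 F [ 0.3  0.7 -3.7] T [ 0.65  -0.134  0.345] J6 -0.42
```

Emit:
step_arm --pt "0 0 0" --pt "0 0 0" --turn '[3,0]' --fingers '[255,255]'

```text
t: 12.08
eef_pos: [0.4897, -0.1362, 0.1993]
eef_rot: [-0.574, 0.819, 0.0, 0.0]
wrist_force: [0.0, 2.0, -3.8]
gripper_width: 0.152
gripper_force: 101.5
```

```bash
python3 o.py
```

```text
12.075 [ 0.4897 -0.1362  0.1993] yaw 250.08 F [ 0.   2.  -3.8] T [ 0.777 -0.128  0.394] J6 -0.47
```

Emit:
step_arm --pt "0 0 0" --pt "0 0 0" --turn '[-4,0]' --fingers '[255,255]'

```text
t: 12.32
eef_pos: [0.4895, -0.1365, 0.1993]
eef_rot: [-0.602, 0.799, 0.0, -0.0]
wrist_force: [-0.6, 0.9, -2.6]
gripper_width: 0.152
gripper_force: 98.6
```

```bash
python3 o.py
```

```text
12.325 [ 0.4895 -0.1365  0.1993] yaw 254.0 F [-0.6  0.9 -2.6] T [0.351 0.02  0.11 ] J6 -0.4
```

Emit:
step_arm --pt "0 0 0" --pt "0 0 0" --turn '[-4,0]' --fingers '[255,255]'

```text
t: 12.58
eef_pos: [0.4894, -0.1366, 0.1994]
eef_rot: [-0.629, 0.778, -0.0, -0.0]
wrist_force: [-0.2, 1.7, -3.0]
gripper_width: 0.153
gripper_force: 98.2
```

```bash
python3 o.py
```

```text
12.575 [ 0.4894 -0.1366  0.1994] yaw 257.88 F [-0.2  1.7 -3. ] T [0.212 0.222 0.021] J6 -0.34
```

Emit:
step_arm --pt "0 0 0" --pt "0 0 0" --turn '[-4,0]' --fingers '[255,255]'

```text
t: 12.82
eef_pos: [0.4896, -0.1366, 0.1996]
eef_rot: [-0.655, 0.756, -0.0, -0.0]
wrist_force: [-0.3, 1.2, -1.7]
gripper_width: 0.152
gripper_force: 98.4
```

```bash
python3 o.py
```

```text
12.825 [ 0.4896 -0.1366  0.1996] yaw 261.83 F [-0.3  1.2 -1.7] T [-0.055  0.167  0.044] J6 -0.27
```

Emit:
step_arm --pt "0 0 -0.6" --pt "0 0 -1" --pt "0 0 -1" --pt "0 0 -1" --pt "-0.607 -2.11 0" --pt "-0.607 -2.11 0" --pt "-0.607 -2.11 0" --pt "0 0 0" --pt "0 0 0" --pt "0 0 0" --pt "0 0 0" --pt "0 0 0" --pt "0 0 0" --pt "0 0 0" --pt "0 0 0" --pt "0 0 0" --pt "0 0 0" --pt "0 0 0" --turn '[0,0,0,0,0,0,0,-10.1,-10.1,-10.1,-10.1,-10.1,-10.1,-10.1,-10.1,-10.1,0,0]' --fingers '[255,255,255,255,255,255,255,255,255,255,255,255,255,255,255,255,255,255]'

```text
t: 15.08
eef_pos: [0.5549, -0.1272, 0.2357]
eef_rot: [0.998, -0.064, 0.0, 0.0]
wrist_force: [0.1, 0.2, -2.2]
gripper_width: 0.155
gripper_force: 98.7
```

```bash
python3 o.py
python3 - <<'E'
from h import *
shot('scene','s3');a=cv2.imread('pics/s3.png')
cv2.imwrite('pics/s3c.png',cv2.resize(a[250:360,340:460],None,fx=6,fy=5.4,interpolation=cv2.INTER_CUBIC))
E
```

```text
15.075 [ 0.5549 -0.1272  0.2357] yaw -7.34 F [ 0.1  0.2 -2.2] T [-0.053  0.05   0.002] J6 1.32
```

View pics/s3c.png

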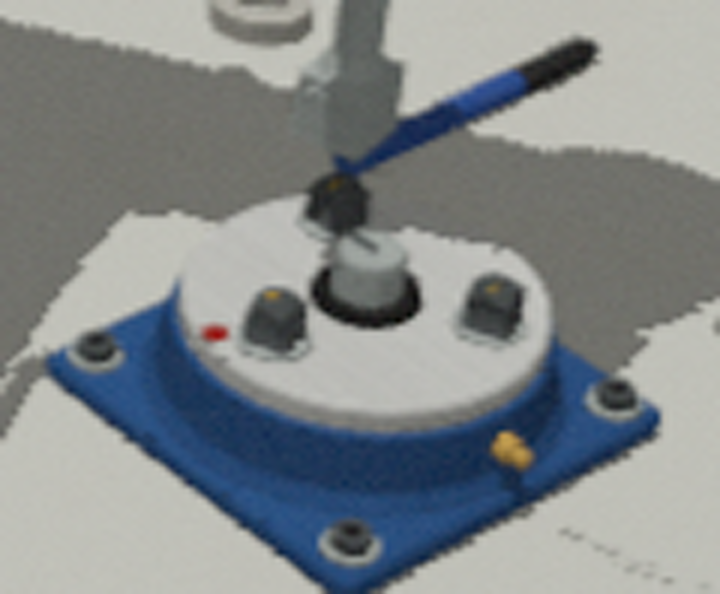

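The picture shows the key above screw 2, which is at (337,205) in the crop. Screw 1's yellow stroke has moved to (272,295). I'll measure the strokes with the calibration, both to check screw 1's turn and for hints on screws 2 and 3.

```bash
cat > st.py <<'E'
from h import *
import sys
C=np.array([.525,-.151]);yb=np.radians(-22)
def strokes(fn):
    a=cv2.imread(f'pics/{fn}.png').astype(float);out=[]
    for k in (180,60,-60):
        c=C+.038*np.array([np.cos(yb+np.radians(k)),np.sin(yb+np.radians(k))])
        u,v=proj(fn,[*c,.068]).round().astype(int)
        p=a[v-6:v+7,u-6:u+7]; w=np.clip(np.minimum(p[...,2],p[...,1]*1.3)-p[...,0]-12,0,None)
        # keep only dark-head yellow: weight centroid
        if w.sum()<20: out.append(None);continue
        yy,xx=np.mgrid[v-6:v+7,u-6:u+7]
        g=ray(fn,(w*xx).sum()/w.sum(),(w*yy).sum()/w.sum(),.068)[:2]-c
        out.append((g*1e3).round(2).tolist()+[round(w.sum())])
    return out
for f in sys.argv[1:]: print(f,strokes(f))
E
python3 st.py scene0 s2 s3 top0
```

```text
scene0 [[-0.89, 0.46, 169], [-0.24, 1.52, 100], [-1.95, 0.69, 71]]
s2 [[-0.91, 0.52, 75], None, [-1.99, 0.76, 30]]
s3 [[1.67, 2.69, 191], [-0.62, 1.28, 54], [-1.75, 0.68, 77]]
top0 [[-5.13, 11.79, 90], [-2.52, 0.43, 29], None]
```

The stroke chord fits a clockwise quarter turn of screw 1. The hints put screw 2 at a yaw of about -30° and screw 3 at about -7°. I'll start screw 2 at -28°.

Emit:
step_arm --pt "0 0 0" --pt "0 0 0" --pt "0 0 0.8" --pt "0 0 0.8" --pt "0 0 0.5" --pt "0 0 0.2" --pt "0 0 0.1" --pt "0 0 0" --turn '[10.4,10.3,0,0,0,0,0,0]' --fingers '[255,255,255,255,255,255,255,255]'

```text
t: 16.12
eef_pos: [0.5548, -0.1272, 0.2115]
eef_rot: [0.971, -0.241, 0.0, 0.0]
wrist_force: [0.8, -0.1, -1.7]
gripper_width: 0.152
gripper_force: 98.7
```

```bash
python3 o.py
```

```text
16.125 [ 0.5548 -0.1272  0.2115] yaw -27.83 F [ 0.8 -0.1 -1.7] T [ 0.056 -0.004 -0.003] J6 0.96
```

Emit:
step_arm --pt "0 0 0.1" --pt "0 0 0.1" --pt "0 0 0" --turn '[0,0,0]' --fingers '[255,255,255]'

```text
t: 16.5
eef_pos: [0.5548, -0.1272, 0.2094]
eef_rot: [0.971, -0.241, 0.0, 0.0]
wrist_force: [-0.6, -0.1, -2.1]
gripper_width: 0.154
gripper_force: 98.7
```

```bash
python3 o.py
```

```text
16.5 [ 0.5548 -0.1272  0.2094] yaw -27.84 F [-0.6 -0.1 -2.1] T [-0.078 -0.127 -0.018] J6 0.96
```

Emit:
step_arm --pt "0 0 0.1" --pt "0 0 0.1" --pt "0 0 0" --turn '[0,0,0]' --fingers '[255,255,255]'

```text
t: 16.88
eef_pos: [0.5548, -0.1272, 0.2073]
eef_rot: [0.971, -0.241, -0.0, 0.0]
wrist_force: [0.2, 0.2, -2.2]
gripper_width: 0.15
gripper_force: 98.7
```

```bash
python3 o.py
```

```text
16.875 [ 0.5548 -0.1272  0.2073] yaw -27.84 F [ 0.2  0.2 -2.2] T [-0.149 -0.183 -0.034] J6 0.96
```

Emit:
step_arm --pt "0 0 0.1" --pt "0 0 0.1" --pt "0 0 0" --turn '[0,0,0]' --fingers '[255,255,255]'

```text
t: 17.25
eef_pos: [0.5548, -0.1272, 0.2053]
eef_rot: [0.971, -0.241, -0.0, 0.0]
wrist_force: [0.3, -0.5, -2.6]
gripper_width: 0.155
gripper_force: 98.7
```

```bash
python3 o.py
```

```text
17.25 [ 0.5548 -0.1272  0.2053] yaw -27.85 F [ 0.3 -0.5 -2.6] T [-0.124 -0.166 -0.001] J6 0.96
```

It has entered. I'll seat the key and take up the play.

Emit:
step_arm --pt "0 0 0.2" --pt "0 0 0.2" --pt "0 0 0.2" --pt "0 0 0" --pt "0 0 0" --pt "0 0 0" --turn '[0,0,0,0,4,0]' --fingers '[255,255,255,255,255,255]'

```text
t: 18.0
eef_pos: [0.5547, -0.1273, 0.1994]
eef_rot: [0.962, -0.274, -0.0, 0.0]
wrist_force: [-0.9, -0.6, -3.0]
gripper_width: 0.152
gripper_force: 98.3
```

```bash
python3 o.py
```

```text
18.0 [ 0.5547 -0.1273  0.1994] yaw -31.82 F [-0.9 -0.6 -3. ] T [-0.206 -0.01   0.001] J6 0.89
```

Emit:
step_arm --pt "0 0 0" --pt "0 0 0" --turn '[3,0]' --fingers '[255,255]'

```text
t: 18.25
eef_pos: [0.5547, -0.1273, 0.1994]
eef_rot: [0.954, -0.299, -0.0, 0.0]
wrist_force: [-0.5, -1.1, -2.5]
gripper_width: 0.151
gripper_force: 98.1
```

```bash
python3 o.py
```

```text
18.25 [ 0.5547 -0.1273  0.1994] yaw -34.76 F [-0.5 -1.1 -2.5] T [-0.346  0.057  0.004] J6 0.84
```

Emit:
step_arm --pt "0 0 0" --pt "0 0 0" --turn '[3,0]' --fingers '[255,255]'

```text
t: 18.5
eef_pos: [0.5547, -0.1272, 0.1994]
eef_rot: [0.946, -0.323, -0.0, 0.0]
wrist_force: [-0.3, -1.3, -3.1]
gripper_width: 0.156
gripper_force: 98.4
```

```bash
python3 o.py
```

```text
18.5 [ 0.5547 -0.1272  0.1994] yaw -37.73 F [-0.3 -1.3 -3.1] T [-0.274  0.116  0.149] J6 0.79
```

Emit:
step_arm --pt "0 0 0" --pt "0 0 0" --pt "0 0 0" --pt "0 0 0" --pt "0 0 0" --pt "0 0 0" --pt "0 0 0" --pt "0 0 0" --pt "0 0 0" --pt "0 0 0" --pt "0 0 0" --pt "0 0 0" --pt "0 0 0" --pt "0 0 0" --pt "0 0 0" --pt "0 0 0" --turn '[7.25,7.25,7.25,7.25,7.25,7.25,7.25,7.25,7.25,7.25,7.25,7.25,7.25,0,0,0]' --fingers '[255,255,255,255,255,255,255,255,255,255,255,255,255,255,255,255]'

```text
t: 20.5
eef_pos: [0.5549, -0.127, 0.1994]
eef_rot: [-0.407, 0.913, 0.0, 0.0]
wrist_force: [1.0, 0.9, -3.1]
gripper_width: 0.152
gripper_force: 100.9
```

```bash
python3 o.py
```

```text
20.5 [ 0.5549 -0.127   0.1994] yaw 228.02 F [ 1.   0.9 -3.1] T [ 0.56  -0.38   0.359] J6 -0.86
```

Emit:
step_arm --pt "0 0 0" --pt "0 0 0" --turn '[-4,0]' --fingers '[255,255]'

```text
t: 20.75
eef_pos: [0.5546, -0.1273, 0.1994]
eef_rot: [-0.438, 0.899, 0.0, -0.0]
wrist_force: [0.2, 0.2, -2.9]
gripper_width: 0.152
gripper_force: 98.4
```

```bash
python3 o.py
```

```text
20.75 [ 0.5546 -0.1273  0.1994] yaw 231.91 F [ 0.2  0.2 -2.9] T [ 0.359 -0.01   0.105] J6 -0.79
```

Emit:
step_arm --pt "0 0 0" --pt "0 0 0" --turn '[-3,0]' --fingers '[255,255]'

```text
t: 21.0
eef_pos: [0.5546, -0.1274, 0.1994]
eef_rot: [-0.46, 0.888, 0.0, -0.0]
wrist_force: [0.2, 0.9, -1.8]
gripper_width: 0.152
gripper_force: 98.2
```

```bash
python3 o.py
```

```text
21.0 [ 0.5546 -0.1274  0.1994] yaw 234.83 F [ 0.2  0.9 -1.8] T [0.269 0.247 0.058] J6 -0.74
```

Emit:
step_arm --pt "0 0 0" --pt "0 0 -0.6" --pt "0 0 -1" --pt "0 0 -1" --pt "0 0 -1" --pt "2.173 -0.283 0" --pt "2.173 -0.283 0" --pt "2.173 -0.283 0" --pt "0 0 0" --pt "0 0 0" --pt "0 0 0" --pt "0 0 0" --pt "0 0 0" --turn '[-6,0,0,0,0,0,0,0,-8,-8,-6,0,0]' --fingers '[255,255,255,255,255,255,255,255,255,255,255,255,255]'

```text
t: 22.62
eef_pos: [0.5302, -0.1889, 0.2352]
eef_rot: [-0.661, 0.75, 0.0, -0.0]
wrist_force: [-0.5, 0.0, -2.6]
gripper_width: 0.151
gripper_force: 98.7
```

```bash
python3 o.py
python3 - <<'E'
from h import *
shot('scene','s4');a=cv2.imread('pics/s4.png')
cv2.imwrite('pics/s4c.png',cv2.resize(a[250:360,340:460],None,fx=6,fy=5.4,interpolation=cv2.INTER_CUBIC))
E
python3 st.py scene0 s3 s4
```

```text
22.625 [ 0.5302 -0.1889  0.2352] yaw 262.75 F [-0.5  0.  -2.6] T [-0.009 -0.015  0.006] J6 -0.14
scene0 [[-0.89, 0.46, 169], [-0.24, 1.52, 100], [-1.95, 0.69, 71]]
s3 [[1.67, 2.69, 191], [-0.62, 1.28, 54], [-1.75, 0.68, 77]]
s4 [[1.72, 2.74, 189], [2.67, 2.59, 84], [-1.91, 0.62, 24]]
```

View pics/s4c.png

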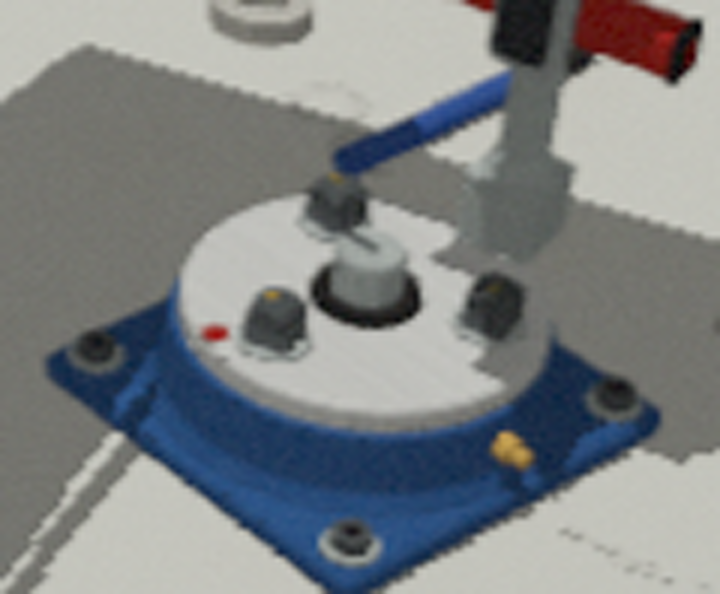

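The picture shows both turned strokes moved by about 3.1 to 3.4 mm, which fits a clockwise quarter turn each. The key is over screw 3 at (495,305) in the crop.

Emit:
step_arm --pt "0 0 0.8" --pt "0 0 0.8" --pt "0 0 0.5" --pt "0 0 0.2" --pt "0 0 0.1" --pt "0 0 0" --turn '[0,0,0,0,0,0]' --fingers '[255,255,255,255,255,255]'

```text
t: 23.42
eef_pos: [0.5306, -0.1883, 0.2116]
eef_rot: [-0.662, 0.749, -0.0, 0.0]
wrist_force: [0.2, -0.8, -2.0]
gripper_width: 0.152
gripper_force: 98.6
```

```bash
python3 o.py
```

```text
23.425 [ 0.5306 -0.1883  0.2116] yaw 262.91 F [ 0.2 -0.8 -2. ] T [ 0.012  0.102 -0.003] J6 -0.14
```

Emit:
step_arm --pt "0 0 0.1" --pt "0 0 0.1" --pt "0 0 0" --turn '[0,0,0]' --fingers '[255,255,255]'

```text
t: 23.8
eef_pos: [0.5305, -0.1883, 0.2093]
eef_rot: [-0.662, 0.75, 0.0, -0.0]
wrist_force: [-0.1, 0.3, -2.0]
gripper_width: 0.159
gripper_force: 98.3
```

```bash
python3 o.py
```

```text
23.8 [ 0.5305 -0.1883  0.2093] yaw 262.9 F [-0.1  0.3 -2. ] T [ 0.015  0.163 -0.041] J6 -0.14
```

Emit:
step_arm --pt "0 0 0.1" --pt "0 0 0.1" --pt "0 0 0" --turn '[0,0,0]' --fingers '[255,255,255]'

```text
t: 24.18
eef_pos: [0.5304, -0.1883, 0.2073]
eef_rot: [-0.662, 0.75, 0.0, -0.0]
wrist_force: [-0.3, 0.1, -2.5]
gripper_width: 0.156
gripper_force: 98.1
```

```bash
python3 o.py
```

```text
24.175 [ 0.5304 -0.1883  0.2073] yaw 262.9 F [-0.3  0.1 -2.5] T [ 0.083  0.295 -0.02 ] J6 -0.14
```

Emit:
step_arm --pt "0 0 0.1" --pt "0 0 0.1" --pt "0 0 0" --turn '[0,0,0]' --fingers '[255,255,255]'

```text
t: 24.55
eef_pos: [0.5305, -0.1883, 0.2053]
eef_rot: [-0.662, 0.75, 0.0, -0.0]
wrist_force: [-0.6, 0.1, -3.0]
gripper_width: 0.156
gripper_force: 98.0
```

```bash
python3 o.py
```

```text
24.55 [ 0.5305 -0.1883  0.2053] yaw 262.91 F [-0.6  0.1 -3. ] T [0.056 0.34  0.008] J6 -0.14
```

Entered again. I'll seat the key and take up the play.

Emit:
step_arm --pt "0 0 0.2" --pt "0 0 0.2" --pt "0 0 0.2" --pt "0 0 0" --pt "0 0 0" --pt "0 0 0" --turn '[0,0,0,0,3,0]' --fingers '[255,255,255,255,255,255]'

```text
t: 25.3
eef_pos: [0.5304, -0.1883, 0.1992]
eef_rot: [-0.642, 0.766, 0.0, -0.0]
wrist_force: [-1.4, 0.3, -3.1]
gripper_width: 0.151
gripper_force: 97.9
```

```bash
python3 o.py
```

```text
25.3 [ 0.5304 -0.1883  0.1992] yaw 259.93 F [-1.4  0.3 -3.1] T [ 0.035  0.442 -0.018] J6 -0.19
```

Emit:
step_arm --pt "0 0 0" --pt "0 0 0" --turn '[3,0]' --fingers '[255,255]'

```text
t: 25.55
eef_pos: [0.5304, -0.1883, 0.1992]
eef_rot: [-0.622, 0.783, 0.0, -0.0]
wrist_force: [-1.4, -0.1, -3.2]
gripper_width: 0.153
gripper_force: 97.9
```

```bash
python3 o.py
```

```text
25.55 [ 0.5304 -0.1883  0.1992] yaw 256.98 F [-1.4 -0.1 -3.2] T [0.136 0.533 0.057] J6 -0.24
```

Emit:
step_arm --pt "0 0 0" --pt "0 0 0" --turn '[3,0]' --fingers '[255,255]'

```text
t: 25.8
eef_pos: [0.5305, -0.1882, 0.1992]
eef_rot: [-0.602, 0.799, 0.0, -0.0]
wrist_force: [-0.8, 0.3, -3.2]
gripper_width: 0.153
gripper_force: 98.9
```

```bash
python3 o.py
```

```text
25.8 [ 0.5305 -0.1882  0.1992] yaw 254.02 F [-0.8  0.3 -3.2] T [0.19  0.468 0.23 ] J6 -0.29
```

Emit:
step_arm --pt "0 0 0" --pt "0 0 0" --pt "0 0 0" --pt "0 0 0" --pt "0 0 0" --pt "0 0 0" --pt "0 0 0" --pt "0 0 0" --pt "0 0 0" --pt "0 0 0" --pt "0 0 0" --pt "0 0 0" --pt "0 0 0" --pt "0 0 0" --pt "0 0 0" --pt "0 0 0" --turn '[7.2,7.2,7.2,7.2,7.2,7.2,7.2,7.2,7.2,7.2,7.2,7.2,7.2,0,0,0]' --fingers '[255,255,255,255,255,255,255,255,255,255,255,255,255,255,255,255]'

```text
t: 27.8
eef_pos: [0.5306, -0.1882, 0.1993]
eef_rot: [0.17, 0.985, 0.0, 0.0]
wrist_force: [0.1, 1.0, -4.4]
gripper_width: 0.154
gripper_force: 100.7
```

```bash
python3 o.py
```

```text
27.8 [ 0.5306 -0.1882  0.1993] yaw 160.42 F [ 0.1  1.  -4.4] T [ 0.438 -0.262  0.367] J6 -1.93
```

Emit:
step_arm --pt "0 0 0" --pt "0 0 0" --turn '[-4,0]' --fingers '[255,255]'

```text
t: 28.05
eef_pos: [0.5306, -0.1882, 0.1993]
eef_rot: [0.136, 0.991, 0.0, 0.0]
wrist_force: [0.0, 1.1, -5.0]
gripper_width: 0.154
gripper_force: 97.9
```

```bash
python3 o.py
```

```text
28.05 [ 0.5306 -0.1882  0.1993] yaw 164.31 F [ 0.   1.1 -5. ] T [ 0.605 -0.213  0.07 ] J6 -1.86
```

Emit:
step_arm --pt "0 0 0" --pt "0 0 0" --turn '[-3,0]' --fingers '[255,255]'

```text
t: 28.3
eef_pos: [0.5305, -0.1883, 0.1994]
eef_rot: [0.111, 0.994, 0.0, 0.0]
wrist_force: [0.7, 1.5, -3.9]
gripper_width: 0.155
gripper_force: 97.9
```

```bash
python3 o.py
```

```text
28.3 [ 0.5305 -0.1883  0.1994] yaw 167.23 F [ 0.7  1.5 -3.9] T [ 0.704 -0.199 -0.008] J6 -1.81
```

Emit:
step_arm --pt "0 0 0" --pt "0 0 -0.6" --pt "0 0 -1" --pt "0 0 -1.5" --pt "0 0 -1.75" --pt "0 0 -1.75" --pt "0.085 4.6 0" --pt "0.085 4.6 0" --pt "0.085 4.6 0" --pt "0.085 4.6 0" --pt "0.085 4.6 0" --pt "0.085 4.6 0" --pt "0.085 4.6 0" --pt "0 0 0" --pt "0 0 0" --pt "0 0 1" --pt "0 0 1" --pt "0 0 0" --pt "0 0 0" --turn '[-6,0,0,0,0,0,0,0,0,0,0,0,0,-6.9,-6.9,0,0,0,0]' --fingers '[255,255,255,255,255,255,255,255,255,255,255,255,255,255,255,255,255,255,255]'

```text
t: 30.68
eef_pos: [0.5622, 0.132, 0.2455]
eef_rot: [-0.062, 0.998, -0.0, 0.0]
wrist_force: [-0.1, -0.0, -2.3]
gripper_width: 0.151
gripper_force: 98.8
```

```bash
python3 o.py
python3 - <<'E'
from h import *
shot('scene','s5');shot('top','t5');a=cv2.imread('pics/s5.png');b=cv2.imread('pics/t5.png')
A=cv2.resize(a[190:290,240:320],None,fx=6,fy=6,interpolation=cv2.INTER_CUBIC)
B=cv2.resize(b[215:295,245:295],None,fx=6,fy=6,interpolation=cv2.INTER_CUBIC)
B=cv2.copyMakeBorder(B,0,120,0,0,cv2.BORDER_CONSTANT)
cv2.imwrite('pics/s5c.png',np.hstack([A,B]))
E
python3 st.py scene0 s4 s5
```

```text
30.675 [0.5622 0.132  0.2455] yaw 187.05 F [-0.1 -0.  -2.3] T [-0.022 -0.053 -0.043] J6 -2.03
scene0 [[-0.89, 0.46, 169], [-0.24, 1.52, 100], [-1.95, 0.69, 71]]
s4 [[1.72, 2.74, 189], [2.67, 2.59, 84], [-1.91, 0.62, 24]]
s5 [[1.64, 2.71, 190], [2.47, 2.36, 57], [1.02, 2.55, 43]]
```

View pics/s5c.png

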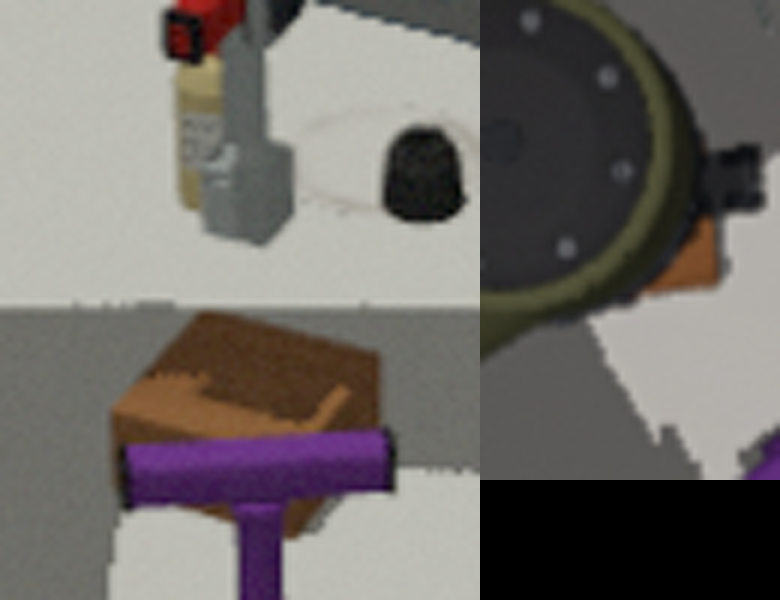

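The picture shows the key upright above the block, its socket corners at about (203,228), (263,246) and (292,208) and the bar's end face near (183,36). Screw 3's stroke has also moved by about 3.5 mm. I'll compare the socket yaw with the prediction.

Run:
```python
from h import *
q=lambda P:((proj('s5',P)-[240,190])*6+2.5).round(0)
x,y=.5622,.1320;z=.2455-.1464
for yaw in(4,7,10,13):
    c=np.radians(yaw);R=np.array([[np.cos(c),-np.sin(c)],[np.sin(c),np.cos(c)]])
    p=[q([*(np.array([x,y])+R@[.012*a,.012*b]),z]) for a,b in((-1,1),(-1,-1),(1,-1))]
    print(yaw,p,'bar end',q([*(np.array([x,y])+R@[-.042,0]),z+.092]))
```

```text
4 [array([194., 233.]), array([257., 251.]), array([293., 217.])] bar end [170.  38.]
7 [array([195., 234.]), array([260., 251.]), array([292., 216.])] bar end [176.  40.]
10 [array([196., 236.]), array([262., 250.]), array([291., 214.])] bar end [182.  41.]
13 [array([197., 237.]), array([265., 250.]), array([290., 213.])] bar end [189.  43.]
```

Emit:
step_arm --pt "0.1 0 0" --pt "0 0 2" --pt "0 0 2" --pt "0 0 1.5" --pt "0 0 0.75" --pt "0 0 0" --pt "0 0 0.2" --pt "0 0 0.2" --pt "0 0 0" --turn '[1.5,0,0,0,0,0,0,0,0]' --fingers '[255,255,255,255,255,255,255,255,255]'

```text
t: 31.9
eef_pos: [0.5616, 0.1322, 0.1802]
eef_rot: [-0.049, 0.999, 0.0, 0.001]
wrist_force: [-1.0, 1.3, 2.6]
gripper_width: 0.156
gripper_force: 99.6
```

```bash
python3 o.py
```

```text
31.9 [0.5616 0.1322 0.1802] yaw 185.62 F [-1.   1.3  2.6] T [ 0.142  0.223 -0.017] J6 -2.05
```

Emit:
step_arm --pt "0 0 -0.2" --pt "-0.1 0 0" --pt "0 0 0.2" --pt "0 0 0.1" --pt "0 0 0" --turn '[0,0,0,0,0]' --fingers '[255,255,255,255,255]'

```text
t: 32.52
eef_pos: [0.563, 0.1323, 0.1801]
eef_rot: [-0.049, 0.999, 0.0, 0.002]
wrist_force: [-1.8, 0.6, 7.3]
gripper_width: 0.15
gripper_force: 100.5
```

```bash
python3 o.py
```

```text
32.525 [0.563  0.1323 0.1801] yaw 185.63 F [-1.8  0.6  7.3] T [ 0.151  0.568 -0.057] J6 -2.05
```

The key is resting lightly on the pocket rim (arm stiffness is about 5 N/mm). I'll slide it gently to find the pocket.

Emit:
step_arm --pt "-0.05 0 0" --pt "-0.05 0 0" --pt "-0.05 0 0" --pt "-0.05 0 0" --pt "0 0 0" --turn '[0,0,0,0,0]' --fingers '[255,255,255,255,255]'

```text
t: 33.15
eef_pos: [0.5648, 0.1325, 0.1801]
eef_rot: [-0.049, 0.999, 0.0, 0.002]
wrist_force: [-1.6, 1.0, 7.3]
gripper_width: 0.15
gripper_force: 100.5
```

```bash
python3 o.py
```

```text
33.15 [0.5648 0.1325 0.1801] yaw 185.62 F [-1.6  1.   7.3] T [ 0.148  0.824 -0.055] J6 -2.05
```

Emit:
step_arm --pt "0.05 0 0" --pt "0.05 0 0" --pt "0.05 0 0" --pt "0.05 0 0" --pt "0.05 0 0" --pt "0.05 0 0" --pt "0 0 0" --turn '[0,0,0,0,0,0,0]' --fingers '[255,255,255,255,255,255,255]'

```text
t: 34.02
eef_pos: [0.5622, 0.1322, 0.1801]
eef_rot: [-0.049, 0.999, 0.0, 0.002]
wrist_force: [-0.5, 0.4, 5.6]
gripper_width: 0.15
gripper_force: 100.4
```

```bash
python3 o.py;python3 - <<'E'
from h import *
shot('scene','s6');a=cv2.imread('pics/s6.png')
cv2.imwrite('pics/s6c.png',cv2.resize(a[205:280,240:320],None,fx=8,fy=8,interpolation=cv2.INTER_CUBIC))
E
```

```text
34.025 [0.5622 0.1322 0.1801] yaw 185.62 F [-0.5  0.4  5.6] T [ 0.204 -0.09   0.01 ] J6 -2.05
```

Emit:
step_arm --pt "0 -0.05 0" --pt "0 -0.05 0" --pt "0 -0.05 0" --pt "0 0 0" --turn '[0,0,0,0]' --fingers '[255,255,255,255]'

```text
t: 34.58
eef_pos: [0.5623, 0.1312, 0.1802]
eef_rot: [-0.049, 0.999, 0.001, 0.002]
wrist_force: [0.2, 1.9, 5.8]
gripper_width: 0.152
gripper_force: 98.9
```

```bash
python3 o.py
```

```text
34.575 [0.5623 0.1312 0.1802] yaw 185.64 F [0.2 1.9 5.8] T [0.846 0.284 0.022] J6 -2.05
```

Emit:
step_arm --pt "0.05 0 0" --pt "0.05 0 0" --pt "0 0 0" --turn '[0,0,0]' --fingers '[255,255,255]'

```text
t: 34.95
eef_pos: [0.5613, 0.1312, 0.1802]
eef_rot: [-0.049, 0.999, 0.001, 0.002]
wrist_force: [0.1, 2.7, 5.6]
gripper_width: 0.151
gripper_force: 98.8
```

```bash
python3 o.py
```

```text
34.95 [0.5613 0.1312 0.1802] yaw 185.64 F [0.1 2.7 5.6] T [0.868 0.112 0.034] J6 -2.05
```

Run:
```python
from h import *
shot('scene','s7');a=cv2.imread('pics/s7.png')
b=cv2.convertScaleAbs(a[200:275,248:318],alpha=1.7,beta=20)
cv2.imwrite('pics/s7c.png',cv2.resize(b,None,fx=8,fy=8,interpolation=cv2.INTER_CUBIC))
q=lambda P:((proj('s7',P)-[248,200])*8+3.5).round(0)
def sq(c,w,yaw,z):
    c_=np.radians(yaw);R=np.array([[np.cos(c_),-np.sin(c_)],[np.sin(c_),np.cos(c_)]])
    return [q([*(np.array(c)+R@np.array(d)*w/2),z]).tolist() for d in((-1,1),(-1,-1),(1,-1),(1,1))]
print('block',sq([.5619,.1315],.07,7,.034)); print('foot',sq([.5613,.1312],.024,6,.034)); print('socket top',sq([.5613,.1312],.024,6,.058))
```

```text
block [[83.0, 471.0], [329.0, 540.0], [447.0, 396.0], [209.0, 332.0]]
foot [[204.0, 447.0], [287.0, 471.0], [330.0, 422.0], [248.0, 399.0]]
socket top [[201.0, 370.0], [285.0, 394.0], [328.0, 346.0], [246.0, 323.0]]
```

View pics/s7c.png

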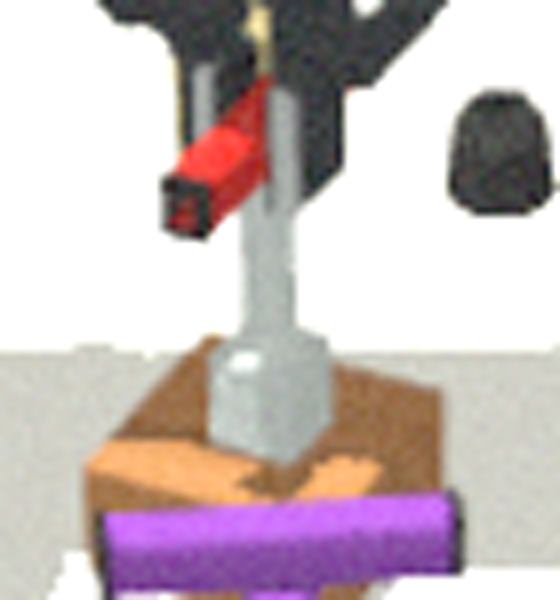

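The picture shows the block's corners at (87,466), (209,334) and (443,390), with the socket foot at (208,440), (290,464) and (331,420) resting on the rim. That puts the foot about 0.4 mm too far in +x, and its yaw looks fine. I'll slide it further toward -x.

Emit:
step_arm --pt "0.05 0 0" --pt "0.05 0 0" --pt "0 0 0" --turn '[0,0,0]' --fingers '[255,255,255]'

```text
t: 35.38
eef_pos: [0.5604, 0.1311, 0.1802]
eef_rot: [-0.049, 0.999, 0.001, 0.002]
wrist_force: [-0.2, 2.4, 5.4]
gripper_width: 0.15
gripper_force: 98.8
```

```bash
python3 o.py
```

```text
35.375 [0.5604 0.1311 0.1802] yaw 185.64 F [-0.2  2.4  5.4] T [ 0.843 -0.034  0.026] J6 -2.05
```

Emit:
step_arm --pt "0 0.05 0" --pt "0 0.05 0" --pt "0 0.05 0" --pt "0 0 0" --turn '[0,0,0,0]' --fingers '[255,255,255,255]'

```text
t: 35.88
eef_pos: [0.5603, 0.1321, 0.1801]
eef_rot: [-0.049, 0.999, 0.0, 0.002]
wrist_force: [0.6, 0.2, 4.3]
gripper_width: 0.153
gripper_force: 100.4
```

```bash
python3 o.py
```

```text
35.875 [0.5603 0.1321 0.1801] yaw 185.63 F [0.6 0.2 4.3] T [ 0.088 -0.164 -0.022] J6 -2.05
```

Emit:
step_arm --pt "0.05 0 0" --pt "0.05 0 0" --pt "0 0 0" --turn '[0,0,0]' --fingers '[255,255,255]'

```text
t: 36.25
eef_pos: [0.5594, 0.132, 0.18]
eef_rot: [-0.049, 0.999, 0.0, 0.002]
wrist_force: [1.2, 0.5, 6.1]
gripper_width: 0.154
gripper_force: 100.5
```

```bash
python3 o.py
```

```text
36.25 [0.5594 0.132  0.18  ] yaw 185.63 F [1.2 0.5 6.1] T [ 0.129 -0.498 -0.009] J6 -2.05
```

The torque trend shows the foot sticking on the rim while the bar tilts in the grip. I'll lift clear, recentre, and measure the foot by image matching against the last picture.

Emit:
step_arm --pt "0 0 -0.4" --pt "0 0 -0.4" --pt "-0.18 0 0" --pt "0 0 0" --pt "0 0 0" --turn '[0,0,0,0,0]' --fingers '[255,255,255,255,255]'

```text
t: 36.88
eef_pos: [0.5599, 0.1319, 0.1855]
eef_rot: [-0.049, 0.999, -0.0, -0.0]
wrist_force: [0.4, 0.2, -2.9]
gripper_width: 0.153
gripper_force: 98.9
```

```bash
python3 o.py
cat > f.py <<'E'
from h import *
import sys
# sub-pixel image shift of the patch around world point P: a->b
def match(fa,fb,u,v,hw=9,hh=8,S=12,r=9):
    a,b=[cv2.resize(cv2.imread(f'pics/{f}.png'),None,fx=8,fy=8,interpolation=cv2.INTER_CUBIC) for f in(fa,fb)]
    u,v=int(u*8),int(v*8);H=hh*8;W=hw*8;R=r*8
    t=a[v-H:v+H,u-W:u+W]; s=b[v-H-R:v+H+R,u-W-R:u+W+R]
    m=cv2.matchTemplate(s,t,cv2.TM_CCOEFF_NORMED);_,k,_,l=cv2.minMaxLoc(m)
    return (l[0]-R)/8,(l[1]-R)/8,round(k,3)
if __name__=='__main__':
    for f in sys.argv[1:]:
        print('foot',match('s7',f,282,251),'bar end',match('s7',f,272,225,5,5))
E
python3 - <<'E'
from h import *
shot('scene','s8')
z=.0343
p=lambda x,y,z:proj('s7',[x,y,z])
b=p(.5613,.1312,.036)
for d in((0,0,.001),(.001,0,0),(0,.001,0)): print(d,p(.5613+d[0],.1312+d[1],.036+d[2])-b)
E
python3 f.py s7 s6 s5 s8
```

```text
36.875 [0.5599 0.1319 0.1855] yaw 185.6 F [ 0.4  0.2 -2.9] T [-0.027 -0.016 -0.002] J6 -2.05
(0, 0, 0.001) [-0.00978171 -0.39428546]
(0.001, 0, 0) [ 0.26890114 -0.23658575]
(0, 0.001, 0) [-0.40244128 -0.14772751]
foot (0.0, 0.0, 1.0) bar end (0.0, 0.0, 1.0)
foot (-0.25, -0.125, 0.931) bar end (-0.125, -0.5, 0.981)
foot (-9.0, -9.0, 0.281) bar end (0.875, -8.75, 0.563)
foot (-0.375, -0.875, 0.835) bar end (-0.875, -1.5, 0.973)
```

Emit:
step_arm --pt "0 -0.04 0.3" --pt "0 0 0.2" --pt "0 0 0.2" --pt "0 0 0.1" --pt "0 0 0" --turn '[0,0,0,0,0]' --fingers '[255,255,255,255,255]'

```text
t: 37.55
eef_pos: [0.5608, 0.1317, 0.1801]
eef_rot: [-0.049, 0.999, 0.0, 0.002]
wrist_force: [-1.3, 0.2, 5.1]
gripper_width: 0.153
gripper_force: 100.5
```

```bash
python3 o.py
```

```text
37.55 [0.5608 0.1317 0.1801] yaw 185.63 F [-1.3  0.2  5.1] T [0.058 0.372 0.   ] J6 -2.05
```

Emit:
step_arm --pt "0 0 -0.4" --pt "0.1 0 0" --pt "0 0 0.2" --pt "0 0 0.2" --pt "0 0 0" --turn '[0,0,0,0,0]' --fingers '[255,255,255,255,255]'

```text
t: 38.17
eef_pos: [0.56, 0.1316, 0.1802]
eef_rot: [-0.049, 0.999, 0.0, 0.002]
wrist_force: [-0.3, 0.1, 7.1]
gripper_width: 0.153
gripper_force: 100.0
```

Emit:
step_arm --pt "0 0 -0.4" --pt "0.1 0 0" --pt "0 0 0.2" --pt "0 0 0.2" --pt "0 0 0" --turn '[0,0,0,0,0]' --fingers '[255,255,255,255,255]'

```text
t: 38.8
eef_pos: [0.5589, 0.1315, 0.1802]
eef_rot: [-0.049, 0.999, 0.0, 0.002]
wrist_force: [-1.0, 0.7, 6.9]
gripper_width: 0.157
gripper_force: 100.3
```

Emit:
step_arm --pt "0 0 -0.4" --pt "0 -0.1 0" --pt "0 0 0.2" --pt "0 0 0.2" --pt "0 0 0" --turn '[0,0,0,0,0]' --fingers '[255,255,255,255,255]'

```text
t: 39.42
eef_pos: [0.5589, 0.1304, 0.1802]
eef_rot: [-0.049, 0.999, 0.0, 0.002]
wrist_force: [-1.7, 0.3, 8.4]
gripper_width: 0.154
gripper_force: 100.8
```

Emit:
step_arm --pt "0 0 -0.4" --pt "-0.1 0 0" --pt "0 0 0.2" --pt "0 0 0.2" --pt "0 0 0" --turn '[0,0,0,0,0]' --fingers '[255,255,255,255,255]'

```text
t: 40.05
eef_pos: [0.5599, 0.1306, 0.1802]
eef_rot: [-0.049, 0.999, 0.0, 0.002]
wrist_force: [-1.6, 0.7, 7.5]
gripper_width: 0.156
gripper_force: 100.7
```

```bash
python3 o.py
```

```text
40.05 [0.5599 0.1306 0.1802] yaw 185.63 F [-1.6  0.7  7.5] T [ 0.176  0.788 -0.031] J6 -2.05
```

```bash
cat > fit.py <<'E'
from h import *
from scipy.optimize import least_squares
D=((-1,1),(-1,-1),(1,-1),(1,1))
def corners(fn,x,y,yaw,z,w):
    c=np.radians(yaw);R=np.array([[np.cos(c),-np.sin(c)],[np.sin(c),np.cos(c)]])
    return np.array([proj(fn,[*(np.array([x,y])+R@np.array(d)*w/2),z]) for d in D])
def fit(fn,obs,w,z0,fz=None,idx=(0,1,2)):
    def res(p):
        z=fz if fz else p[3]
        return (corners(fn,p[0],p[1],p[2],z,w)[list(idx)]-obs).ravel()
    r=least_squares(res,[.562,.132,7,z0],x_scale=[1e-3,1e-3,1,1e-3]); print(fn,w,r.x.round(4),'rms px',np.sqrt(np.mean(r.fun**2)).round(2))
U=lambda p,o,s:np.array([((a+.5)/s-.5+o[0],(b+.5)/s-.5+o[1]) for a,b in p])
s5=U([(203,228),(263,246),(292,208)],(240,190),6)
s7=U([(208,440),(290,464),(331,420)],(248,200),8)
s7t=U([(209,372),(290,392),(331,342)],(248,200),8)
bl=U([(87,466),(443,390),(209,334)],(248,200),8)
fit('s5',s5,.024,.099,.0991);fit('s5',s5,.024,.099)
fit('s7',s7,.024,.034,.034);fit('s7',s7,.024,.034)
fit('s7',bl,.07,.034,.034,(0,2,3));fit('s7',bl,.07,.034,None,(0,2,3))
E
python3 fit.py
python3 - <<'E'
from h import *
# shape of socket and bar in s5: dump small gray map near the socket foot
a=cv2.imread('pics/s5.png'); print(cv2.cvtColor(a,cv2.COLOR_BGR2GRAY)[220:234,270:293])
E
```

```text
s5 0.024 [0.5659 0.1332 9.0849 0.099 ] rms px 0.36
s5 0.024 [0.6092 0.1628 8.4029 0.0656] rms px 0.24
s7 0.024 [0.5637 0.1318 5.1773 0.034 ] rms px 0.2
s7 0.024 [0.5851 0.1464 4.9279 0.0155] rms px 0.15
s7 0.07 [0.5633 0.1322 7.8609 0.034 ] rms px 0.35
s7 0.07 [0.5796 0.1437 7.5857 0.02  ] rms px 0.19
[[120 112 113 109  97 112 127 133 110  93  91  95  91  94  89  89  89  88
  104 159 177 181 183]
 [120 110 113 113 107 109 106 111 101  88  91  93  91  89  90  87  91  85
  102 163 178 178 177]
 [127 113 111 110 108 105 104 105 103  97  93  89  92  89  89  89  88  87
   93 166 183 179 173]
 [134 112 114 112 110 103 104 103  97  95  90  88  89  91  88  84  85  84
   88 167 167 173 182]
 [157 122 109 117 108 103 103 104 101  92  89  90  90  93  85  88  89  86
   86 166 182 185 188]
 [183 177 164 132 107 103 104 104 104  95  91  89  91  90  87  82  87  86
   93 168 189 189 188]
 [187 189 186 154 116 102 107 102 105  96  90  90  88  91  87  87  88  87
  140 179 186 186 188]
 [188 188 187 164 123 104 106 106 103  98  91  92  93  94  91  90  87 139
  176 187 189 189 189]
 [187 188 187 168 132 107 103 104 104  96  91  90  92  89  88  85 119 169
  186 188 189 187 188]
 [189 187 189 184 179 164 143 128 112 105  95  91  91  93  88 121 169 185
  188 189 187 188 188]
 [187 189 186 189 188 185 180 177 176 162 156 134 100  92 122 167 185 188
  187 189 188 188 186]
 [188 188 188 188 188 189 188 188 187 184 183 178 176 163 171 184 188 188
  189 188 187 187 188]
 [188 188 187 188 188 189 188 187 189 189 189 188 189 185 186 189 187 187
  189 186 188 188 188]
 [187 188 187 187 189 187 186 188 189 188 189 187 187 188 186 187 188 187
  189 188 188 187 187]]
```

Emit:
step_arm --pt "0 0 -1" --pt "0 0 -2" --pt "0 0 -2" --pt "0 0 -1.5" --pt "0 0 0" --pt "0 0 0" --turn '[0,0,0,0,0,0]' --fingers '[255,255,255,255,255,255]'

```text
t: 40.8
eef_pos: [0.5588, 0.1305, 0.2421]
eef_rot: [-0.049, 0.999, -0.0, -0.001]
wrist_force: [-0.3, -0.5, -2.8]
gripper_width: 0.15
gripper_force: 98.9
```

```bash
cat > edge.py <<'E'
from h import *
from scipy.optimize import minimize
from scipy.ndimage import map_coordinates
def rot(yaw):
    c=np.radians(yaw);return np.array([[np.cos(c),-np.sin(c)],[np.sin(c),np.cos(c)]])
def score(fn,img,segs,trim=.12):
    """mean abs intensity step across projected 3D segments (colour)"""
    tot=0;n=0
    for A,B in segs:
        a,b=proj(fn,A),proj(fn,B);t=np.linspace(trim,1-trim,25)[:,None];p=a+(b-a)*t
        d=(b-a)/np.linalg.norm(b-a);nn=np.array([-d[1],d[0]])*.8
        s=lambda q:np.stack([map_coordinates(img[...,k],[q[:,1],q[:,0]],order=1) for k in range(3)],1)
        g=s(p+nn)-s(p-nn); tot+=np.abs(g.mean(0)).sum()*len(t);n+=len(t)
    return tot/n
def run(fn,mk,p0,span,step):
    img=cv2.GaussianBlur(cv2.imread(f'pics/{fn}.png').astype(float),(0,0),.5)
    best=(-1,)
    import itertools
    for d in itertools.product(*[np.arange(-s,s+1e-9,st) for s,st in zip(span,step)]):
        p=np.array(p0)+d;v=score(fn,img,mk(p))
        if v>best[0]:best=(v,p)
    r=minimize(lambda q:-score(fn,img,mk(best[1]+q*np.array(step))),np.zeros(len(p0)),method='Nelder-Mead',options=dict(initial_simplex=np.vstack([np.zeros(len(p0)),.6*np.eye(len(p0))])))
    return (best[1]+r.x*np.array(step)).round(4),round(-r.fun,1)
def block(p):
    c=lambda i,j,z:[*(np.array(p[:2])+rot(p[2])@[i*.035,j*.035]),z]
    return [(c(-1,1,.034),c(1,1,.034)),(c(1,1,.034),c(1,-1,.034)),(c(-1,1,.034),c(-1,1,.008)),(c(1,-1,.034),c(1,-1,.012))]
def foot(z):
    def mk(p):
        c=lambda i,j,h:[*(np.array(p[:2])+rot(p[2])@[i*.012,j*.012]),z+h]
        return [(c(-1,1,0),c(-1,-1,0)),(c(-1,-1,0),c(1,-1,0)),(c(-1,-1,0),c(-1,-1,.02)),(c(1,-1,0),c(1,-1,.02)),(c(-1,1,0),c(-1,1,.02))]
    return mk
def bar(z):
    def mk(p):
        c=lambda i,j,h:[*(np.array(p[:2])+rot(p[2])@[i,j*.007]),z+.092+h*.009]
        return [(c(-.042,1,1),c(-.042,-1,1)),(c(-.042,1,-1),c(-.042,-1,-1)),(c(-.042,1,1),c(-.042,1,-1)),(c(-.042,1,1),c(-.02,1,1)),(c(-.042,-1,-1),c(-.02,-1,-1))]
    return mk
E
python3 o.py
python3 - <<'E'
from edge import *
shot('scene','s9'); z=telemetry.observe()['eef_pos'][2]-.1464
sp=[.004,.004,8];st=[.001,.001,2]
for f in('s5','s9'): print('block',f,run(f,block,[.5625,.132,7],sp,st))
print('block scene0',run('scene0',block,[.5625,.132,7],sp,st))
print('foot s5',run('s5',foot(.0991),[.563,.132,7],sp,st)); print('foot s9',run('s9',foot(z),[.562,.131,7],sp,st))
print('bar s1',run('s1',bar(.01),[.563,.132,7],sp,st));print('bar s5',run('s5',bar(.0991),[.563,.132,7],sp,st));print('bar s9',run('s9',bar(z),[.562,.131,7],sp,st))
E
```

```text
40.8 [0.5588 0.1305 0.2421] yaw 185.61 F [-0.3 -0.5 -2.8] T [ 0.041  0.008 -0.014] J6 -2.05
block s5 (array([0.5635, 0.1334, 8.3416]), np.float64(109.4))
block s9 (array([0.5636, 0.1335, 8.3435]), np.float64(118.1))
block scene0 (array([0.5624, 0.1326, 8.9398]), np.float64(208.2))
foot s5 (array([ 0.5644,  0.1312, 14.8903]), np.float64(134.6))
foot s9 (array([ 0.5598,  0.13  , 16.4221]), np.float64(147.2))
bar s1 (array([ 0.564 ,  0.1407, 19.3601]), np.float64(208.2))
bar s5 (array([ 0.5636,  0.1381, 16.2767]), np.float64(191.3))
bar s9 (array([ 0.5619,  0.1389, 16.8813]), np.float64(207.1))
```

Run:
```python
from edge import *
sp=[.004,.004];st=[.0005,.0005]
def f2(z,yaw):
    m=foot(z)
    return lambda p:m([*p,yaw])[:2]
b2=lambda yaw:(lambda p:block([*p,yaw])[:2])
for f,z in(('s5',.0991),('s9',.0957)):
    for yaw in(5,7,9): print(f,yaw,'foot',run(f,f2(z,yaw),[.562,.131],sp,st))
for f in('s5','s9','scene0'):
    for yaw in(7,8.5):print(f,yaw,'block',run(f,b2(yaw),[.5625,.132],sp,st))
```

```text
s5 5 foot (array([0.5647, 0.1318]), np.float64(192.1))
s5 7 foot (array([0.5646, 0.1319]), np.float64(193.9))
s5 9 foot (array([0.5647, 0.1318]), np.float64(194.7))
s9 5 foot (array([0.56  , 0.1303]), np.float64(189.9))
s9 7 foot (array([0.56  , 0.1302]), np.float64(190.6))
s9 9 foot (array([0.5598, 0.1303]), np.float64(190.1))
s5 7 block (array([0.5639, 0.1336]), np.float64(107.2))
s5 8.5 block (array([0.5639, 0.1333]), np.float64(105.1))
s9 7 block (array([0.5639, 0.1335]), np.float64(124.1))
s9 8.5 block (array([0.564 , 0.1335]), np.float64(121.9))
scene0 7 block (array([0.5626, 0.1326]), np.float64(158.2))
scene0 8.5 block (array([0.5627, 0.1327]), np.float64(156.8))
```

Comparing edges within the same image shows the foot needs about +3 mm in x and +2.8 mm in y from here, and y above 0.1325 has not been tried yet.

Emit:
step_arm --pt "-0.34 0.25 0" --pt "0 0 2" --pt "0 0 2" --pt "0 0 1.5" --pt "0 0 0.5" --pt "0 0 0.2" --pt "0 0 0.2" --pt "0 0 0" --turn '[0,0,0,0,0,0,0,0]' --fingers '[255,255,255,255,255,255,255,255]'

```text
t: 41.85
eef_pos: [0.5624, 0.1333, 0.1793]
eef_rot: [-0.049, 0.999, 0.0, 0.0]
wrist_force: [-0.0, 1.0, -3.5]
gripper_width: 0.151
gripper_force: 98.9
```

```bash
python3 o.py
```

```text
41.85 [0.5624 0.1333 0.1793] yaw 185.6 F [-0.   1.  -3.5] T [ 0.013  0.032 -0.001] J6 -2.05
```

It has dropped below the rim with no force, so I'll continue in steps.

Emit:
step_arm --pt "0 0 0.2" --pt "0 0 0.2" --pt "0 0 0.2" --pt "0 0 0" --turn '[0,0,0,0]' --fingers '[255,255,255,255]'

```text
t: 42.35
eef_pos: [0.5621, 0.1333, 0.1726]
eef_rot: [-0.049, 0.999, -0.0, -0.0]
wrist_force: [0.2, 0.2, -1.5]
gripper_width: 0.15
gripper_force: 98.6
```

```bash
python3 o.py
```

```text
42.35 [0.5621 0.1333 0.1726] yaw 185.61 F [ 0.2  0.2 -1.5] T [ 0.131 -0.045  0.051] J6 -2.05
```

Emit:
step_arm --pt "0 0 0.3" --pt "0 0 0.3" --pt "0 0 0.2" --pt "0 0 0" --turn '[0,0,0,0]' --fingers '[255,255,255,255]'

```text
t: 42.85
eef_pos: [0.5621, 0.1333, 0.1646]
eef_rot: [-0.049, 0.999, -0.0, -0.0]
wrist_force: [-0.2, 0.5, -2.4]
gripper_width: 0.154
gripper_force: 98.5
```

```bash
python3 o.py
```

```text
42.85 [0.5621 0.1333 0.1646] yaw 185.6 F [-0.2  0.5 -2.4] T [0.138 0.037 0.023] J6 -2.05
```

Emit:
step_arm --pt "0 0 0.3" --pt "0 0 0.3" --pt "0 0 0.1" --pt "0 0 0" --pt "0 0 0" --turn '[0,0,0,0,0]' --fingers '[255,255,255,255,255]' --grip_force 40

```text
t: 43.48
eef_pos: [0.5622, 0.1332, 0.1579]
eef_rot: [-0.049, 0.999, -0.0, -0.0]
wrist_force: [-0.5, 0.3, -3.0]
gripper_width: 0.149
gripper_force: 98.5
```

```bash
python3 o.py
```

```text
43.475 [0.5622 0.1332 0.1579] yaw 185.6 F [-0.5  0.3 -3. ] T [0.122 0.033 0.009] J6 -2.05
```

Emit:
step_arm --pt "0 0 0.1" --pt "0 0 0" --pt "0 0 0" --pt "0 0 0" --pt "0 0 0" --pt "0 0 0" --pt "0 0 0" --pt "0 0 0" --turn '[0,0,0,0,0,0,0,0]' --fingers '[255,255,220,200,180,120,60,0]'

```text
t: 44.48
eef_pos: [0.5623, 0.1333, 0.157]
eef_rot: [-0.049, 0.999, -0.0, 0.0]
wrist_force: [0.1, -0.4, 0.4]
gripper_width: 0.912
gripper_force: 0.0
```

```bash
python3 o.py
```

```text
44.475 [0.5623 0.1333 0.157 ] yaw 185.6 F [ 0.1 -0.4  0.4] T [0.021 0.015 0.02 ] J6 -2.05
```

Emit:
step_arm --pt "0 0 0" --pt "0 0 0" --pt "0 0 -1" --pt "0 0 -2" --pt "0 0 -3" --pt "0 0 -3" --pt "0 0 -3" --pt "0 0 0" --pt "0 5 0" --pt "0 5 0" --pt "0 5 0" --pt "0 0 0" --pt "0 0 0" --turn '[0,0,0,0,0,0,0,0,0,0,0,0,0]' --fingers '[0,0,0,0,0,0,0,0,0,0,0,0,0]'

```text
t: 46.1
eef_pos: [0.5475, 0.2825, 0.2771]
eef_rot: [-0.049, 0.999, -0.0, -0.0]
wrist_force: [-0.1, -0.2, 0.7]
gripper_width: 1.0
gripper_force: 0.0
```

```bash
python3 o.py
python3 - <<'E'
from edge import *
shot('scene','e1');shot('top','e1t')
a=cv2.imread('pics/e1t.png').astype(int);b=cv2.imread('pics/top0.png').astype(int)
for n,f in(('top0',b),('e1t',a)):
    m=((f[...,2]>f[...,1]+70)&(f[...,2]>110)).astype(np.uint8);m[:220]=0;m[290:]=0;m[:,:250]=0;m[:,300:]=0
    y,x=np.nonzero(m);print(n,len(x),x.mean().round(2),y.mean().round(2),cv2.minAreaRect(np.c_[x,y].astype(np.float32)))
for u,v in [(x.mean(),y.mean())]: print(ray('e1t',u,v,.111))
d=np.abs(cv2.imread('pics/e1.png').astype(int)-cv2.imread('pics/scene0.png')).sum(2)[200:300,240:330];print((d>90).sum())
E
python3 st.py scene0 e1
```

```text
46.1 [0.5475 0.2825 0.2771] yaw 185.63 F [-0.1 -0.2  0.7] T [-0.094  0.021  0.018] J6 -2.27
top0 121 267.74 249.88 ((267.7574157714844, 249.5742645263672), (29.154592514038086, 4.179156303405762), 84.2894058227539)
e1t 138 268.25 249.96 ((268.2896423339844, 249.97589111328125), (28.40155601501465, 4.733592510223389), 85.2363510131836)
[0.56103791 0.13177191 0.111     ]
970
scene0 [[-0.89, 0.46, 169], [-0.24, 1.52, 100], [-1.95, 0.69, 71]]
e1 [[1.66, 2.75, 182], [2.44, 2.39, 64], [1.14, 2.51, 39]]
```

Run:
```python
import numpy as np
from scipy.optimize import least_squares
A=np.array([[-.89,.46],[-.35,1.45],[-1.9,.67]]);B=np.array([[1.67,2.72],[2.5,2.42],[1.1,2.53]])
h=np.radians(180+np.array([-1.4,-26,-3.5]))
u=lambda a:np.c_[np.cos(a),np.sin(a)]
def res(p):
    c=p[:2];r=p[2];t=np.radians(p[3:6]);return np.r_[(c+r*u(h)-A).ravel(),(c+r*u(h-t)-B).ravel()]
r=least_squares(res,[1,0,2.5,90,90,90]);print(r.x.round(2),np.abs(r.fun).max().round(2))
```

```text
[ 1.21  0.41  2.32 99.78 96.65 83.43] 0.79
```

```bash
python3 -c "
from rig import order
print(order.job_done())"
```

```text
the job is handed in; nothing more can be done
None
```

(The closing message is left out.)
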